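# Set the gauge arm over a tappet

### The arm

A 7-joint arm with a two-finger parallel gripper is mounted at the origin on a cart in front of the work surface, level with it; the furniture and walls round the work are solid. World frame = base frame: x ahead of the robot, y to its left, z up, the work surface at z = 0. Lengths are in m, angles in rad, forces in N, time in s.
With the tool pointing down it reaches from about 0.425 to 0.925 m from the base axis. Payload 6.8 kg.
Tool frame: the origin (TCP) lies at the very end of the fingers, on their centre line; the grasp point (between the pads) lies 19 mm behind it; z points along the fingers, y is the line along which they close (so a half turn about z gives the same grasp; the last joint's range is limited). The gripper opens to 85 mm and grips with 20 to 120 N. Pads are 22 mm wide; open, the fingers measure 114 mm over their backs; the gripper's body (76 mm by 85 mm) begins 54 mm behind the grasp point. The pads swing forward as they close: fully open they stand 13 mm farther back than shut.
Start: joints at [1.24, 0.477, 0.022, 1.555, -0.011, 1.109, -0.083], TCP at [0.149, -0.658, 0.231] pointing down, gripper open.
Joint ranges: [-2.96, 2.96], [-0.34, 2.1], [-1.41, 1.46], [0.24, 2.44], [-1.37, 4.51], [0.17, 1.92], [-2.96, 2.96]. Speed limits (rad/s): [2.39, 2.39, 3.14, 3.14, 3.14, 3.14, 3.14].

### API

Orientations are given as a rotation vector (axis times angle).
In Python, from bench import get_obs, viewer, r gives the robot as it stands. The module is installed in compiled form; this text tells all that it offers.
- The arm moves only by the tool play_rows, never from a script. Its argument "commands" is a list that holds one entry, the list of rows, each a list of 5 numbers: the gripper's target within -1 to 1 (shut at 1, half-way at 0, fully open at -1), then the shift along the tool's x, y, z scaled (see below), then the turn about the tool's z scaled (see below). A call has 1 to 12 rows; each row is the pose to reach, as a shift and turn from the pose commanded when the call began, along the tool's axes at that moment; what a row does not reach only later rows make up. The controller multiplies each number of a shift by 0.2 m and each number of a turn by pi/2 rad. A row lasts 1/12 s, in which the tool goes at most 41.7 mm and 7.16 degrees, less where a joint would pass 70% of its speed; a pose out of reach is approached as far as the arm can. A call with a number of a shift or a turn outside -1 to 1 is refused whole. A call with a gripper value outside its range is refused whole. The fingers move at their own pace and stop on an object; "grip_force" is the grip in N (left out, the last holds). Time passes only in rows, so rows that repeat a pose let the fingers close. It gives the time, the measured TCP pose, the force, the opening and the grip force at its end, in the units of the state.
- get_obs(): the state, without advancing time (a new reading comes with each control period).
- viewer.grab_frame(name): name is "scene" or "top" or "wrist"; returns a dict with "pixels" (400x640x3 uint8, red, green, blue), "fovy" (degrees; the focal length in pixels is half the picture's height over the tangent of half this angle, whatever the lens; pixels are square), "cx", "cy" (the principal point, pixels), "world_to_cam" (4x4, takes a point from world to camera coordinates); the wrist camera has in their place "hand_eye" (4x4, takes a point from camera to tool coordinates, whose origin is the TCP and whose axes are the flange's). Camera axes: x right, y up, looking along -z (the intrinsics and any distortion apply to the point x, -y, -z); pixel columns grow to the right and rows downward; lengths in m; the calibration is good to about 2 mm. A picture is of the moment at which its call begins: read the wrist's pose just before it. There is no depth.
- r.hand_in(): hands the job in; it is judged then, once.
Trained networks look in a picture, given as the dict that the camera call returned (one of the last four; its "shot" number tells which), for a name from the list of things; names that differ only in an ending like _2 or _b are one class to them, and where a whole thing is asked for, a point or a joint stands for the part that bears it (a point fixed in the world has none). Each returns a list of dicts, best first, with "score" (0 to 1); they miss things now and then, are a little off and sometimes report something else, mostly with a low value. They report only what shows in the picture. A call takes as long as a camera call. They do not tell look-alikes from the thing itself.
- viewer.trace(picture, thing): "pixels" (400x640 bool, what is visible of it) and "rect" ([left, top, right, bottom] in pixels, round what is visible of it).
The state is a dict: "clock": time; "joints": joint angles; "qvel": joint speeds; "tau": joint torques, N m; "tcp_pos": TCP position; "orientation": TCP orientation; "contact_force": force on the tool from outside, world axes, zero at the start; "moment": the same for the moment, N m; "grip_width": finger opening in m; "gripper_force": force on a finger pad.
Only numpy, scipy, OpenCV 4.12 (cv2) and the standard library are available. Lean on these libraries where they do the work, as an engineer would, in place of code of your own. Each camera call takes 0.05 s, during which the arm holds its last target. There are 200 camera calls.

### The job

Stand the loose bucket tappet upright on the bench gauge's small round anvil, in the middle, and let go of it. Then squeeze the lock button on the side of the gauge arm's head, draw the telescoping arm out along the scale to the mark where the anvil is set, so that its probe stands straight over the middle of the anvil, and finish holding it there, still, with the button squeezed (a spring pulls the arm back if you let go). Do not disturb the tin and the bearing cap lying nearby.

Things in the scene. Friction and masses are not known exactly. Their poses are not given: they have to be found in the camera images.
- tappet: loose bucket tappet: plain light-steel cup, closed top, 31 mm diameter, 25 mm high, 45 g, standing upright on the bench; it starts in one of three places beside the gauge (the tin and the bearing cap have the other two). Origin: centre of its underside; z up
- gauge: the bench gauge, fixed to the bench; position and yaw vary. Grey base plate 352 x 94 x 12 mm on 20 mm feet, with a scale of 10 mm ticks (every fifth longer), and on a column a fixed level sleeve, 48 mm wide, 44 mm high, axis 155 mm above the bench, from which the arm draws out. Origin: bench height, straight below the head's centre when the arm is in. x: the way the arm draws out; z up
- anvil_top (a point): centre of the flat top of the anvil, a fixed round steel post 25 mm in diameter, top 95 mm above the bench, on a carriage (44 mm along the arm, 50 mm across, top 56 mm above the bench) clamped on the gauge's base straight in front of the arm. Where it is clamped along the scale varies; a small index on the carriage marks the place. Axes as gauge
- gauge_head (a point): centre of the gauge arm's head, a dark steel block 40 mm along the arm, 36 mm across, 44 mm high, centre 155 mm above the bench; it moves with the arm. Axes as gauge: the lock button is on its -y side, a rubber pad on its +y side. When the arm is in, the sleeve begins 2 mm behind it
- button_face (a point): centre of the outer face of the lock button, a ribbed black plate 28 mm along the arm and 32 mm high, which stands 8 mm proud of the head's -y side when free (44 mm over button and opposite side; 36.5 mm when fully in). The head cannot move sideways, so a squeeze should close about the head's own centre
- probe_tip (a point): lower tip of the probe, a thin vertical rod carried 50 mm in front of the head's centre (+x); the tip is 127 mm above the bench, 7 mm over the top of a tappet on the anvil, and passes exactly over the anvil's axis. Axes as gauge
- gauge_arm (a joint): draw-out of the telescoping arm, m: 0 fully in (start), 0.118 at its end stop. Locked near 0 until the button is in. A spring pulls it in with 1.5 N at 0 and 4 N at 0.1. The probe is over the anvil's axis at about 0.07 to 0.105, depending on where the anvil is set
- lock_button (a joint): travel of the lock button, m: 0 free, 0.0075 fully in (7.6 N); the arm is free from about 0.005. It springs out when let go; the arm cannot go right in again unless it is squeezed
- tin: loose bystander: closed round tin, 57 mm diameter, 37 mm high. Origin: centre of its underside
- bearing_cap: loose bystander: dark arched bearing cap, 18 x 54 x 21 mm, on the bench. Origin: centre of its underside
Not all that is in view belongs to the job. Of the things that look like the tappet, the larger one is meant.

How it is judged:
By the outcome, as a careful person would: the job done as asked, in the order asked, and still so for the second after the job is handed in, while the arm keeps its last pose, push and grip.
It also fails if it takes over 56 s, if anything falls off the work surface, if the arm or the gripper's body presses on something with over 40 N, if the wrist force passes 120 N, or if a joint passes its speed limit or range.

## Working session

There is one attempt and no reset: what is moved stays moved. The work goes in short steps, Python scripts to look and compute and a tool call to move; the robot and the scene stay as the last step left them, time stands still between calls to the robot, and variables do not carry over. Pictures are saved under pics/ and viewed, at most 10 in all, crops included, and the job is handed in when it is done.

Besides the shell and the picture viewer there is one more tool, called after "Call:" in YAML: its name, and indented under it one key for each argument. play_rows: Moves the arm, as the interface text tells. Shifts and turns lie within -1 to 1; 1 stands for 0.2 m of shift or pi/2 rad of turn. Its arguments: {"type":"object","properties":{"commands":{"type":"array","items":{"type":"array","items":{"type":"array","items":{"type":"number","minimum":-1,"maximum":1}}}},"grip_force":{"type":"number"}},"required":["commands"]}

```bash
mkdir -p pics; python3 - <<'E'
from bench import get_obs, viewer, r
import cv2,numpy as np,pickle
o=get_obs(); print({k:np.round(v,4).tolist() for k,v in o.items()})
ims=[]
for n in ["scene","top","wrist"]:
    f=viewer.grab_frame(n); print(n,f["fovy"],f["cx"],f["cy"],[k for k in f]); print(np.round(f.get("world_to_cam",f.get("hand_eye")),4).tolist())
    pickle.dump((o,f),open(n+".pkl","wb"))
    cv2.imwrite(f"pics/{n}.png",f["pixels"][:,:,::-1]); ims.append(f["pixels"])
    for t in ["tappet","gauge","tin","bearing_cap","gauge_head","lock_button","gauge_arm"]:
        try:
            for d in viewer.trace(f,t)[:4]: print(n,t,round(d["score"],2),np.round(d["rect"]).tolist(), int(d["pixels"].sum()))
        except Exception as e: print(n,t,e)
E
```

```text
{'clock': 0.0, 'joints': [1.2399, 0.4778, 0.0223, 1.5565, -0.0115, 1.1093, -0.0831], 'qvel': [-0.0002, -0.0005, 0.0017, -0.0001, -0.0004, 0.0009, -0.0001], 'tau': [0.0003, -59.645, 1.6075, -28.1195, 0.0124, 0.0093, 0.0], 'tcp_pos': [0.149, -0.6577, 0.2303], 'orientation': [-3.1203, -0.3491, 0.0006], 'contact_force': [-0.3022, 0.2089, -0.0083], 'moment': [-0.0139, -0.031, 0.0507], 'gripper_force': 0.0, 'grip_width': 0.0854}
scene 49.42683325922161 315.5851859869391 205.96821461847048 ['pixels', 'fovy', 'cx', 'cy', 'world_to_cam', 'shot']
[[0.609, -0.7932, 0.0019, -0.3719], [0.5155, 0.3976, 0.759, -0.3059], [-0.6028, -0.4612, 0.651, -0.6648], [0.0, 0.0, 0.0, 1.0]]
scene tappet 0.62 [328.0, 272.0, 346.0, 294.0] 274
scene tappet 0.59 [350.0, 258.0, 361.0, 272.0] 120
scene tappet 0.29 [219.0, 105.0, 343.0, 242.0] 5552
scene gauge 0.67 [218.0, 103.0, 345.0, 244.0] 5571
scene tin 0.89 [396.0, 288.0, 427.0, 323.0] 981
scene bearing_cap 0.68 [384.0, 245.0, 408.0, 263.0] 257
scene gauge_head 0.9 [248.0, 129.0, 287.0, 158.0] 659
scene lock_button 0.52 [251.0, 138.0, 270.0, 156.0] 144
scene lock
[... 180 characters left out ...]
cx', 'cy', 'world_to_cam', 'shot']
[[-0.0026, -1.0, 0.006, -0.0924], [0.9833, -0.0015, 0.182, -0.5364], [-0.182, 0.0064, 0.9833, -0.9193], [0.0, 0.0, 0.0, 1.0]]
top tappet 0.48 [349.0, 254.0, 365.0, 270.0] 164
top gauge 0.62 [129.0, 159.0, 321.0, 240.0] 7531
top tin 0.74 [414.0, 231.0, 440.0, 256.0] 571
top bearing_cap 0.64 [372.0, 190.0, 396.0, 206.0] 234
top gauge_head 0.73 [208.0, 177.0, 252.0, 205.0] 739
top gauge_arm 0.95 [206.0, 177.0, 253.0, 203.0] 801
wrist 65.17171084444496 313.60452563664984 199.82183813159926 ['pixels', 'fovy', 'cx', 'cy', 'hand_eye', 'shot']
[[-0.0006, 0.9558, 0.294, 0.0746], [1.0, 0.0007, -0.0003, 0.0007], [-0.0005, 0.294, -0.9558, -0.144], [0.0, 0.0, 0.0, 1.0]]
```

```bash
python3 - <<'E'
import cv2
a=cv2.imread("pics/scene.png"); b=cv2.imread("pics/top.png")
cv2.imwrite("pics/s1.png",cv2.resize(a[90:340,200:450],(600,600),interpolation=cv2.INTER_CUBIC))
cv2.imwrite("pics/t1.png",cv2.resize(b[140:290,120:450],(792,360),interpolation=cv2.INTER_CUBIC))
E
```

```text
(no output)
```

View pics/s1.png

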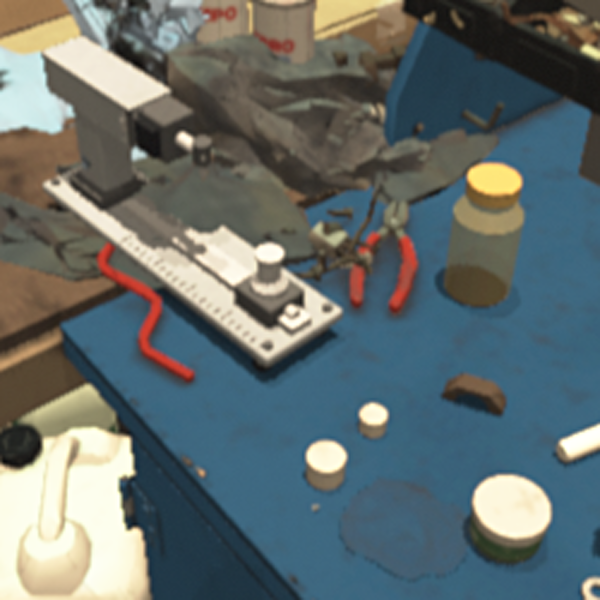

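View pics/t1.png

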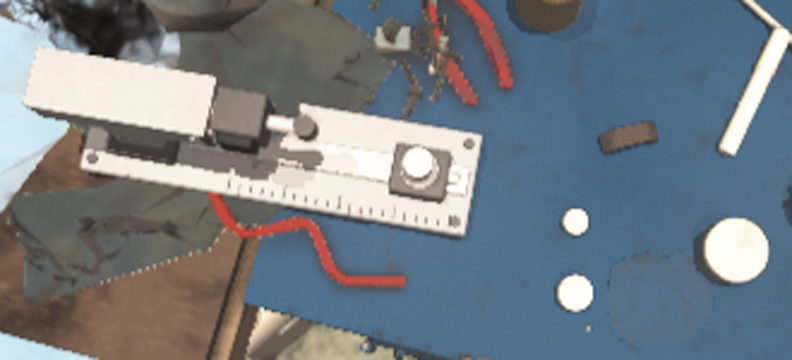

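```bash
cat > h.py <<'E'
import numpy as np,cv2,pickle
from scipy.spatial.transform import Rotation as R
def cam(o,f):
    if "world_to_cam" in f: return np.array(f["world_to_cam"])
    T=np.eye(4);T[:3,:3]=R.from_rotvec(o["orientation"]).as_matrix();T[:3,3]=o["tcp_pos"]
    return np.linalg.inv(T@np.array(f["hand_eye"]))
def F(f): return 200/np.tan(np.radians(f["fovy"]/2))
def proj(o,f,P):
    p=np.c_[np.atleast_2d(P),np.ones(len(np.atleast_2d(P)))]@cam(o,f).T
    return np.c_[f["cx"]+F(f)*p[:,0]/-p[:,2], f["cy"]-F(f)*p[:,1]/-p[:,2]]
def unproj(o,f,uv,z):
    T=np.linalg.inv(cam(o,f)); d=T[:3,:3]@np.array([(uv[0]-f["cx"])/F(f),-(uv[1]-f["cy"])/F(f),-1]); c=T[:3,3]
    return c+d*(z-c[2])/d[2]
def cyl(x,y,z,r,h):
    a=np.linspace(0,6.283,40); c=np.c_[x+r*np.cos(a),y+r*np.sin(a)]
    return np.vstack([np.c_[c,c[:,0]*0+z],np.c_[c,c[:,0]*0+z+h]])
E
python3 - <<'E'
from h import *
from scipy.optimize import least_squares as ls
S=pickle.load(open("scene.pkl","rb"));T=pickle.load(open("top.pkl","rb"))
# rough from single pixels
print("big top",unproj(*T,(359,262),.025),"scene",unproj(*S,(336,278.5),.025))
print("anvil top",unproj(*T,(120+419/2.4,140+160/2.4),.095),"scene",unproj(*S,(200+268/2.4,90+251/2.4),.095))
E
python3 - <<'E'
from h import *
from bench import viewer
import numpy as np
from scipy.optimize import least_squares as ls
S=pickle.load(open("scene.pkl","rb"));T=pickle.load(open("top.pkl","rb"))
# bright blobs for tappet
for n,(o,f) in (("scene",S),("top",T)):
    g=f["pixels"].astype(int); 
    c={"scene":(336,283),"top":(359,262)}[n]
    m=((g[:,:,0]>g[:,:,2]-10)&(g.sum(2)>250)).astype(np.uint8)
    k,l,s,ce=cv2.connectedComponentsWithStats(m)
    i=l[c[1],c[0]]; print(n,s[i],ce[i])
    x,y,w,h,_=s[i]; rect=np.array([x,y,x+w,y+h])-.0
    q=ls(lambda p:(lambda u:np.r_[u.min(0),u.max(0)])(proj(o,f,cyl(p[0],p[1],0,.0155,.025))+.5)-rect,[0.25,-.15]).x
    print(q)
E
```

```text
big top [ 0.43009844 -0.18614686  0.025     ] scene [ 0.43283658 -0.18533749  0.025     ]
anvil top [ 0.53654015 -0.05129756  0.095     ] scene [ 0.53580707 -0.04703362  0.095     ]
scene [327 273  18  21 306] [335.36601307 282.9379085 ]
[ 0.4319528  -0.18509558]
top [352 254  15  16 191] [359.0104712  261.72774869]
[ 0.43189669 -0.187203  ]
```

Big cup = tappet (scene 336,284; top 359,262). The smaller look-alike is at scene (355,265), top (360,232). The big one fits because it's the larger cup. I'll check it in a wrist close-up before grasping. Moving over it now.

Call:
play_rows:
  commands:
    - [[-0.2, 0.95, -0.995, -0.1, 0], [-0.2, 0.95, -0.995, -0.1, 0], [-0.2, 0.95, -0.995, -0.1, 0], [-0.2, 0.95, -0.995, -0.1, 0], [-0.2, 0.95, -0.995, -0.1, 0], [-0.2, 0.95, -0.995, -0.1, 0], [-0.2, 0.95, -0.995, -0.1, 0], [-0.2, 0.95, -0.995, -0.1, 0]]

```text
clock: 1.87
tcp_pos: [0.2948, -0.4171, 0.2521]
orientation: [-3.12, -0.363, -0.004]
contact_force: [0.4, -0.4, -0.4]
grip_width: 0.0516
gripper_force: 0.0
```

Call:
play_rows:
  commands:
    - [[-0.2, 0.95, -0.995, 0, -0.745], [-0.2, 0.95, -0.995, 0, -0.745], [-0.2, 0.95, -0.995, 0, -0.745], [-0.2, 0.95, -0.995, 0, -0.745], [-0.2, 0.95, -0.995, 0, -0.745], [-0.2, 0.95, -0.995, 0, -0.745], [-0.2, 0.95, -0.995, 0, -0.745], [-0.2, 0.95, -0.995, 0, -0.745], [-0.2, 0.95, -0.995, 0, -0.745], [-0.2, 0.95, -0.995, 0, -0.745], [-0.2, 0.95, -0.995, 0, -0.745]]

```text
clock: 2.78
tcp_pos: [0.4319, -0.1866, 0.2514]
orientation: [2.408, 2.017, 0.0]
contact_force: [-0.0, -0.7, -0.6]
grip_width: 0.0511
gripper_force: 0.0
```

```bash
python3 - <<'E'
from bench import get_obs, viewer
from h import *
o=get_obs(); f=viewer.grab_frame("wrist"); pickle.dump((o,f),open("w1.pkl","wb"))
print({k:np.round(o[k],4).tolist() for k in ("clock","joints","tcp_pos","orientation","grip_width")})
for t in ["tappet","gauge_head","gauge"]:
    for d in viewer.trace(f,t)[:3]: print(t,round(d["score"],2),d["rect"])
print(proj(o,f,[[.432,-.186,.025],[.536,-.049,.095]]))
cv2.imwrite("pics/w1.png",f["pixels"][:,:,::-1])
E
```

```text
{'clock': 2.7833, 'joints': [0.6661, 0.1452, -0.4269, 1.9794, 0.0701, 1.0307, 0.0306], 'tcp_pos': [0.4319, -0.1866, 0.2514], 'orientation': [2.4083, 2.0169, 0.0], 'grip_width': 0.0511}
tappet 0.85 [297.7, 154.6, 327.6, 181.8]
tappet 0.6 [355.0, 150.2, 379.5, 172.3]
tappet 0.49 [342.0, 1.6, 438.3, 73.7]
gauge 0.87 [344.5, 1.0, 439.1, 73.1]
[[313.62289599 167.56316849]
 [406.53791923   4.62758382]]
```

View pics/w1.png

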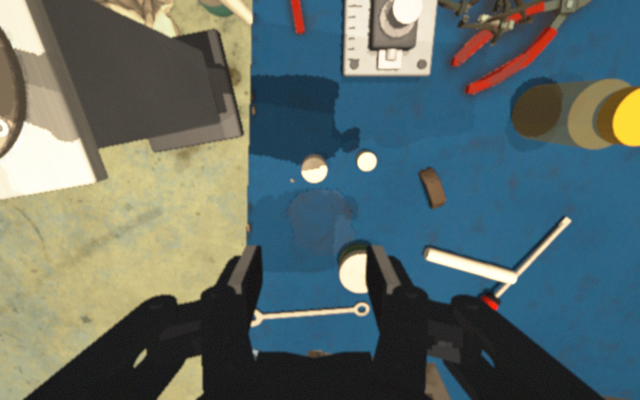

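The wrist view shows the big cup at (314,169) and the small one at (367,161). The big cup is clearly larger and matches my projection, so it is the tappet. The tin is at (355,268) and the cap at (432,187).

```bash
python3 - <<'E'
from h import *
from scipy.optimize import least_squares as ls
o,f=pickle.load(open("w1.pkl","rb"))
g=f["pixels"].astype(int); m=((g[:,:,0]>g[:,:,2]-15)&(g.sum(2)>220)).astype(np.uint8)
k,l,s,ce=cv2.connectedComponentsWithStats(m)
for c in ((314,169),(367,161)):
    i=l[c[1],c[0]];x,y,w,h,_=s[i]; rect=np.array([x,y,x+w,y+h]); print(rect,ce[i],s[i])
    q=ls(lambda p:(lambda u:np.r_[u.min(0),u.max(0)])(proj(o,f,cyl(p[0],p[1],0,p[2],.025))+.5)-rect,[0.432,-.186,.015]); print(q.x,q.fun)
for a,b in (((343,76),(432,76)),((345,73),(352,1))): 
    A=unproj(o,f,a,.032);B=unproj(o,f,b,.032);d=B-A;print(A,B,np.degrees(np.arctan2(d[1],d[0])))
a=cv2.resize(cv2.imread("pics/w1.png")[100:220,230:430],(800,480),interpolation=cv2.INTER_CUBIC)
cv2.imwrite("pics/w1c.png",a)
E
```

```text
[301 154 328 184] [313.75318471 168.5843949 ] [301 154  27  30 628]
[ 0.43185296 -0.18933846  0.01632646] [-0.05543049  0.05910242  0.05546767 -0.05714412]
[356 150 377 172] [365.97777778 160.65277778] [356 150  21  22 360]
[ 0.49630932 -0.19076162  0.01120161] [-0.22213445  0.22190648  0.2086     -0.21223733]
[ 0.48127773 -0.09121521  0.032     ] [ 0.57619817 -0.10819235  0.032     ] -10.140500034113673
[ 0.48385479 -0.08860535  0.032     ] [ 0.50086355 -0.0225031   0.032     ] 75.57025719812025
```

View pics/w1c.png

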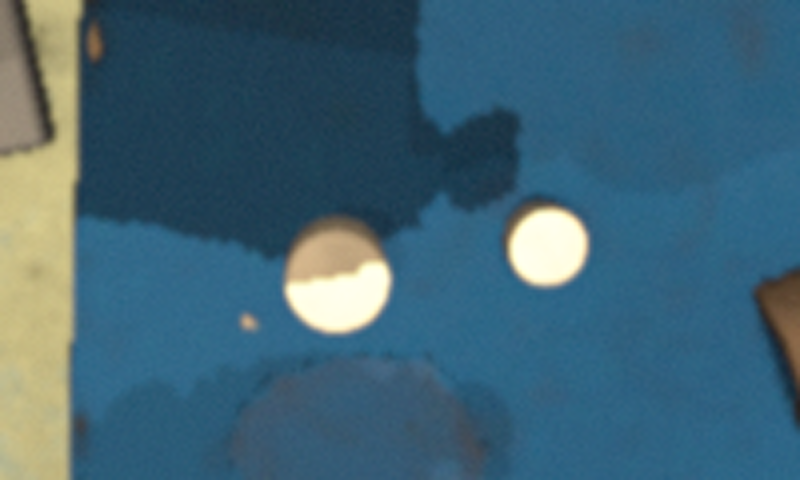

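The crop confirms it: the tappet at crop (337,275) has a 16 mm measured radius, against 11 mm for the small cup at crop (547,245). Descending.

Call:
play_rows:
  commands:
    - [[-0.2, -0.005, 0, 0.5, 0], [-0.2, -0.005, 0, 0.8, 0], [-0.2, -0.005, 0, 0.95, 0], [-0.2, -0.005, 0, 1, 0], [-0.2, -0.005, 0, 1, 0], [-0.2, -0.005, 0, 1, 0]]

```text
clock: 3.48
tcp_pos: [0.4273, -0.1859, 0.046]
orientation: [-2.403, -2.008, 0.008]
contact_force: [-0.5, 0.5, 0.3]
grip_width: 0.0514
gripper_force: 0.0
```

```bash
python3 - <<'E'
from bench import get_obs, viewer
from h import *
from scipy.optimize import least_squares as ls
o=get_obs(); f=viewer.grab_frame("wrist"); pickle.dump((o,f),open("w2.pkl","wb"))
print({k:np.round(o[k],4).tolist() for k in ("clock","tcp_pos","orientation","grip_width","contact_force")})
for d in viewer.trace(f,"tappet")[:3]:
    rect=np.array(d["rect"]); print(round(d["score"],2),rect)
    q=ls(lambda p:(lambda u:np.r_[u.min(0),u.max(0)])(proj(o,f,cyl(p[0],p[1],0,p[2],.025))+.5)-rect,[0.432,-.186,.015]); print(q.x,q.fun)
T=cam(o,f)
p=q.x
cv2.imwrite("pics/w2.png",f["pixels"][:,:,::-1])
E
```

```text
{'clock': 3.4833, 'tcp_pos': [0.4273, -0.1859, 0.046], 'orientation': [-2.4034, -2.0084, 0.0079], 'grip_width': 0.0514, 'contact_force': [-0.4899, 0.5203, 0.3153]}
0.93 [407.2 198.2 453.6 242.6]
[ 0.49624962 -0.1903481   0.00956962] [ 0.0138298  -0.0146544  -0.01211852  0.01331483]
0.87 [293.5 204.6 347.8 262.2]
[ 0.43045688 -0.1871813   0.01481157] [ 1.36689691 -1.6305395  -1.36686114  1.52575743]
0.18 [3.926e+02 4.000e-01 6.130e+02 3.970e+01]
[ 0.53957534 -0.0953196   0.02502622] [ 49.28757385 -36.86862269 -41.68106456  46.30896153]
```

View pics/w2.png

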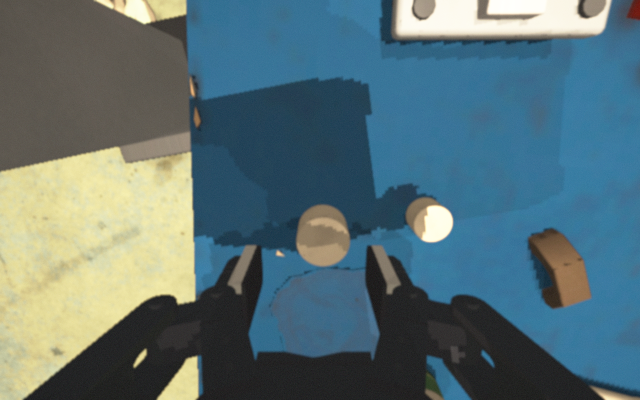

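Tappet is at (321,235), slightly right of the finger centre line (~313). The TCP is about 4.6 mm off, so I'll let it settle and correct.

Call:
play_rows:
  commands:
    - [[-0.2, 0, 0, 0, 0], [-0.2, 0, 0, 0, 0], [-0.2, 0, 0, 0, 0]]

```text
clock: 3.83
tcp_pos: [0.4332, -0.1879, 0.0534]
orientation: [2.408, 2.012, 0.003]
contact_force: [-0.1, 0.2, 0.1]
grip_width: 0.0512
gripper_force: 0.0
```

```bash
python3 - <<'E'
from bench import get_obs
from h import *
o=get_obs()
print({k:np.round(o[k],4).tolist() for k in ("clock","tcp_pos","joints","qvel","contact_force","tau")}); print(R.from_rotvec(o["orientation"]).as_matrix().round(4))
E
```

```text
{'clock': 3.8333, 'tcp_pos': [0.4332, -0.1879, 0.0534], 'joints': [0.5755, 0.4388, -0.3578, 2.1537, 0.2734, 0.5869, -0.158], 'qvel': [-0.0011, 0.0078, 0.003, 0.0082, 0.0011, -0.0048, -0.0005], 'contact_force': [-0.1315, 0.246, 0.1402], 'tau': [-0.0626, -44.59, -2.7965, -16.8508, -0.0001, 0.0014, 0.0058]}
[[ 0.1774  0.9841  0.0038]
 [ 0.9841 -0.1774 -0.0018]
 [-0.0011  0.0041 -1.    ]]
```

Call:
play_rows:
  commands:
    - [[-0.2, 0, -0.006, 0.08, 0], [-0.2, 0, -0.006, 0.15, 0], [-0.2, 0, -0.006, 0.2, 0], [-0.2, 0, -0.006, 0.23, 0], [-0.2, 0, -0.006, 0.245, 0], [-0.2, 0, -0.006, 0.245, 0], [-0.2, 0, -0.006, 0.245, 0]]

```text
clock: 4.42
tcp_pos: [0.4308, -0.187, 0.0027]
orientation: [2.409, 2.015, 0.0]
contact_force: [1.2, -1.0, -1.1]
grip_width: 0.051
gripper_force: 0.0
```

Call:
play_rows:
  commands:
    - [[0.5, 0, 0, 0, 0], [0.5, 0, 0, 0, 0], [0.5, 0, 0, 0, 0], [0.5, 0, 0, 0, 0], [0.5, 0, 0, 0, 0], [0.5, 0, 0, 0, 0], [0.5, 0, 0, 0, 0]]
  grip_force: 30

```text
clock: 5.0
tcp_pos: [0.4309, -0.1871, 0.0029]
orientation: [2.409, 2.015, 0.001]
contact_force: [-1.2, 0.4, 6.2]
grip_width: 0.0296
gripper_force: 29.5
```

Call:
play_rows:
  commands:
    - [[0.5, 0, 0, -0.15, 0], [0.5, 0, 0, -0.35, 0], [0.5, 0, 0, -0.55, 0], [0.5, 0, 0, -0.75, 0], [0.5, 0.1, 0.1, -0.9, 0], [0.5, 0.25, 0.22, -0.98, 0], [0.5, 0.4, 0.34, -0.98, 0], [0.5, 0.46, 0.39, -0.98, 0], [0.5, 0.46, 0.39, -0.98, 0], [0.5, 0.46, 0.39, -0.98, 0], [0.5, 0.46, 0.39, -0.98, 0]]

```text
clock: 5.92
tcp_pos: [0.5223, -0.1112, 0.1978]
orientation: [-2.41, -2.014, 0.003]
contact_force: [-0.0, -0.2, 0.2]
grip_width: 0.0298
gripper_force: 30.1
```

```bash
python3 - <<'E'
from bench import get_obs, viewer
from h import *
o=get_obs(); f=viewer.grab_frame("wrist"); pickle.dump((o,f),open("w3.pkl","wb"))
print({k:np.round(o[k],4).tolist() for k in ("clock","tcp_pos","orientation","grip_width","qvel","gripper_force")})
print(proj(o,f,[[.536,-.049,.095]]))
cv2.imwrite("pics/w3.png",cv2.resize(f["pixels"][:,:,::-1],(800,500),interpolation=cv2.INTER_CUBIC))
E
```

```text
{'clock': 5.9167, 'tcp_pos': [0.5223, -0.1112, 0.1978], 'orientation': [-2.4102, -2.014, 0.0027], 'grip_width': 0.0298, 'qvel': [0.0145, -0.0071, 0.0087, 0.0064, -0.0013, -0.0008, -0.0011], 'gripper_force': 30.146}
[[317.11685901 117.90237935]]
```

View pics/w3.png

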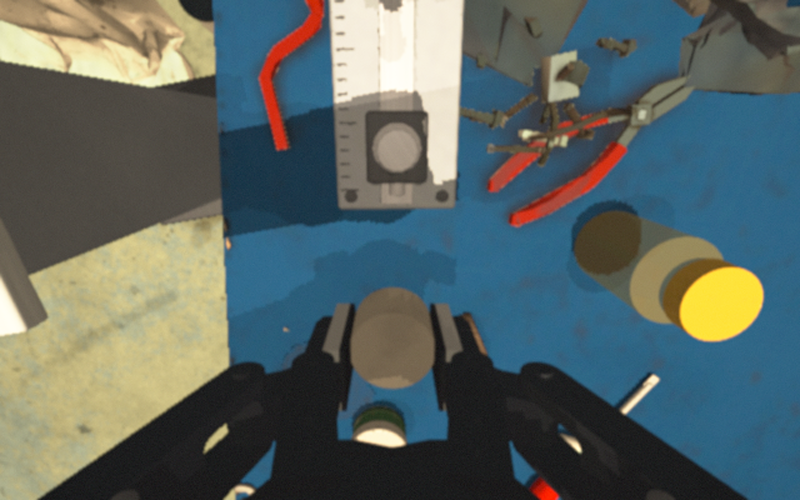

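Tappet is held at (393,337) in the enlarged picture, tops aligned. The anvil is at (397,148), i.e. (317.6,118.4) native, and matches the prediction. Next I fit the yaw and the anvil centre.

```bash
python3 - <<'E'
from h import *
from scipy.optimize import least_squares as ls
o,f=pickle.load(open("w3.pkl","rb"))
g=cv2.cvtColor(f["pixels"],cv2.COLOR_RGB2GRAY)
ci=cv2.HoughCircles(cv2.GaussianBlur(g[85:155,285:350],(3,3),0),cv2.HOUGH_GRADIENT,1,20,param1=80,param2=10,minRadius=13,maxRadius=26)
print(None if ci is None else ci[0][:3]+[285,85,0], "exp r",.0125*F(f)/(.344-.095))
for uv in ((317.6,118.4),): print(unproj(o,f,uv,.095))
# base edges: right edge subpixel by gradient per row
gl=cv2.GaussianBlur(g,(3,3),0).astype(float)
for lo,hi in ((255,282),(355,385)):
    P=[]
    for r_ in range(4,155,3):
        d=np.abs(np.diff(gl[r_,lo:hi])); c=d.argmax()
        if d[c]>20: P.append(unproj(o,f,(lo+c+.5,r_),.032)[:2])
    P=np.array(P,np.float32); v=cv2.fitLine(P,cv2.DIST_HUBER,0,1e-4,1e-4).ravel(); v=v*np.sign(v[1])*1.0 if 0 else v
    a=np.degrees(np.arctan2(v[1],v[0]))%180; nrm=np.array([-v[1],v[0]])
    print(len(P),"yaw",a,"pt",v[2:],"offset anvil", (np.array([.536,-.049])-v[2:])@nrm)
print("tool yaw",np.degrees(np.arctan2(*R.from_rotvec(o["orientation"]).as_matrix()[[1,0],0])))
cr=g[80:160,280:356]; print(cr[38,::2].tolist()); print(cr[::2,37].tolist())
E
```

```text
[[317.5 121.5  16. ]] exp r 15.70790380743146
[ 0.5362987  -0.04942817  0.095     ]
41 yaw 79.80726 pt [ 0.49714452 -0.00313992] offset anvil -0.04635766435791685
47 yaw 79.94952 pt [ 0.5906049  -0.00859108] offset anvil 0.04671496228904252
tool yaw 79.76408157618359
[118, 120, 120, 120, 119, 120, 99, 62, 66, 114, 125, 138, 154, 153, 155, 158, 156, 155, 155, 157, 156, 158, 156, 154, 155, 155, 151, 130, 120, 71, 68, 183, 232, 231, 231, 231, 231, 230]
[146, 149, 145, 147, 112, 64, 70, 69, 70, 104, 132, 131, 144, 158, 160, 160, 159, 158, 156, 156, 155, 152, 154, 155, 154, 153, 152, 151, 130, 78, 66, 64, 62, 107, 141, 143, 142, 141, 132, 149]
```

```bash
python3 - <<'E'
from h import *
from bench import get_obs
from scipy.optimize import least_squares as ls
o,f=pickle.load(open("w3.pkl","rb"))
M=R.from_rotvec(o["orientation"]).as_matrix(); t=np.array(o["tcp_pos"])
rect=np.array([280,229.6,348.8,310.4])
fn=lambda p:(lambda u:np.r_[u.min(0),u.max(0)])(proj(o,f,cyl(0,0,0,.0155,.025)+[p[0],p[1],t[2]-.003+p[2]]))-rect
q=ls(fn,[t[0],t[1],0],x_scale=.01); print(q.x,q.fun,"tool offset",M.T@(np.r_[q.x[:2],t[2]]-t))
A=unproj(o,f,(318.4,120),.095); print("anvil",A)
n=get_obs(); t=np.array(n["tcp_pos"]); M=R.from_rotvec(n["orientation"]).as_matrix(); print(t, "delta tool to anvil est", M.T@(np.array([.5362,-.0502,t[2]])-t))
E
```

```text
[ 0.52190462 -0.11458767 -0.00329432] [ 0.39507799 -0.37494999 -0.39554112  0.34083239] tool offset [-3.45018055e-03  2.03606345e-04  2.56247947e-06]
anvil [ 0.53669383 -0.05070475  0.095     ]
[ 0.52217101 -0.11152657  0.19775098] delta tool to anvil est [ 6.28459420e-02  2.85373111e-03 -6.25233625e-05]
```

Call:
play_rows:
  commands:
    - [[0.5, 0.12, 0.014, 0, 0], [0.5, 0.25, 0.014, 0.1, 0], [0.5, 0.325, 0.014, 0.2, 0], [0.5, 0.325, 0.014, 0.3, 0], [0.5, 0.325, 0.014, 0.38, 0], [0.5, 0.325, 0.014, 0.4, 0], [0.5, 0.325, 0.014, 0.4, 0], [0.5, 0.325, 0.014, 0.4, 0], [0.5, 0.325, 0.014, 0.4, 0]]

```text
clock: 6.72
tcp_pos: [0.5384, -0.0474, 0.1194]
orientation: [2.41, 2.013, 0.002]
contact_force: [-1.1, 0.1, -0.2]
grip_width: 0.0296
gripper_force: 30.1
```

```bash
python3 - <<'E'
from bench import get_obs, viewer
from h import *
o=get_obs()
print({k:np.round(o[k],4).tolist() for k in ("clock","tcp_pos","orientation","qvel")})
t=np.array(o["tcp_pos"]); M=R.from_rotvec(o["orientation"]).as_matrix()
print("desired minus now, tool:",M.T@(np.array([.5362,-.0502,t[2]])+M@[.002,0,0]-t))
f=viewer.grab_frame("wrist"); s=viewer.grab_frame("scene"); pickle.dump((o,s),open("s4.pkl","wb"))
a=cv2.resize(f["pixels"][60:360,170:470],(400,400),interpolation=cv2.INTER_CUBIC)
b=cv2.resize(s["pixels"][100:250,210:360],(400,400),interpolation=cv2.INTER_CUBIC)
cv2.imwrite("pics/p4.png",np.hstack([a,b])[:,:,::-1])
E
```

```text
{'clock': 6.7167, 'tcp_pos': [0.5384, -0.0474, 0.1194], 'orientation': [2.41, 2.0132, 0.0017], 'qvel': [-0.0009, -0.0031, -0.0045, -0.0027, 0.002, -0.0033, -0.0032]}
desired minus now, tool: [-1.12574980e-03 -1.64685304e-03 -2.73329742e-06]
```

View pics/p4.png

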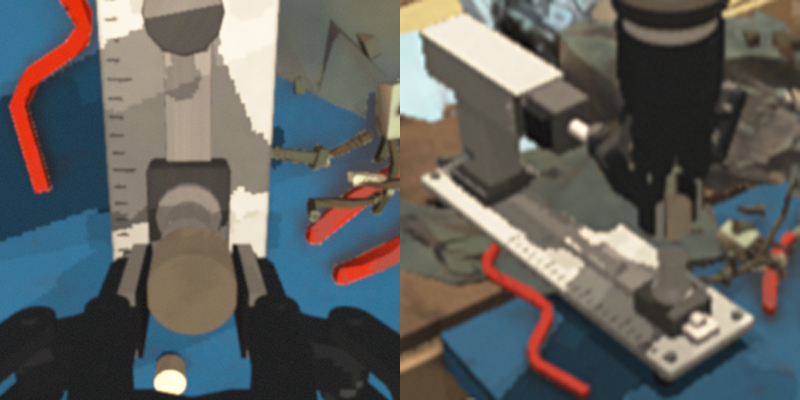

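Wrist (left half): the tappet at (193,280) is over the anvil at (189,208), a touch to the right. Scene (right half): the tappet at (677,215) is above the anvil at (675,250). I'll apply the small correction and lower it.

Call:
play_rows:
  commands:
    - [[0.5, -0.006, -0.009, 0, 0], [0.5, -0.006, -0.009, 0.03, 0], [0.5, -0.006, -0.009, 0.06, 0], [0.5, -0.006, -0.009, 0.08, 0], [0.5, -0.006, -0.009, 0.095, 0], [0.5, -0.006, -0.009, 0.1, 0], [0.5, -0.006, -0.009, 0.1, 0], [0.5, -0.006, -0.009, 0.1, 0]]

```text
clock: 7.48
tcp_pos: [0.5358, -0.0475, 0.0981]
orientation: [-2.41, -2.016, -0.0]
contact_force: [0.5, 0.2, -0.5]
grip_width: 0.0294
gripper_force: 30.1
```

```bash
python3 - <<'E'
from bench import get_obs, viewer
from h import *
o=get_obs()
print({k:np.round(o[k],4).tolist() for k in ("clock","tcp_pos","orientation","qvel","contact_force")})
t=np.array(o["tcp_pos"]); M=R.from_rotvec(o["orientation"]).as_matrix()
print("desired minus now, tool:",M.T@(np.array([.5362,-.0502,t[2]])+M@[.002,0,0]-t))
f=viewer.grab_frame("scene"); pickle.dump((o,f),open("s5.pkl","wb"))
E
```

```text
{'clock': 7.4833, 'tcp_pos': [0.5358, -0.0475, 0.0981], 'orientation': [-2.4096, -2.0157, -0.0], 'qvel': [0.0002, -0.0011, -0.0001, -0.001, -0.0002, -0.0, 0.0001], 'contact_force': [0.4589, 0.1957, -0.5093]}
desired minus now, tool: [-6.14985508e-04  8.51621098e-04 -2.90777166e-07]
```

Call:
play_rows:
  commands:
    - [[0.5, -0.003, 0.004, 0.003, 0], [0.5, -0.003, 0.004, 0.005, 0], [0.5, -0.003, 0.004, 0.005, 0]]

```text
clock: 7.78
tcp_pos: [0.5361, -0.0477, 0.0979]
orientation: [-2.409, -2.016, 0.001]
contact_force: [-3.5, 1.7, 9.0]
grip_width: 0.0293
gripper_force: 31.0
```

Contact at 9 N. The tappet is seated, so I open to about 51 mm and then rise.

Call:
play_rows:
  commands:
    - [[-0.2, 0, 0, 0, 0], [-0.2, 0, 0, 0, 0], [-0.2, 0, 0, 0, 0], [-0.2, 0, 0, 0, 0], [-0.2, 0, 0, 0, 0]]

```text
clock: 8.2
tcp_pos: [0.5365, -0.0485, 0.0972]
orientation: [-2.41, -2.015, 0.0]
contact_force: [-0.8, -0.6, -0.3]
grip_width: 0.0513
gripper_force: 0.0
```

Call:
play_rows:
  commands:
    - [[-0.2, 0, 0, -0.05, 0], [-0.2, 0, 0, -0.15, 0], [-0.2, 0, 0, -0.3, 0], [-0.4, 0, 0, -0.45, 0], [-0.6, -0.1, 0, -0.58, 0], [-0.7, -0.1, 0, -0.6, 0], [-0.7, -0.1, 0, -0.6, 0], [-0.7, -0.1, 0, -0.6, 0]]

```text
clock: 8.87
tcp_pos: [0.5327, -0.0679, 0.2173]
orientation: [2.41, 2.015, 0.0]
contact_force: [0.4, -0.2, 0.3]
grip_width: 0.0726
gripper_force: 0.0
```

```bash
python3 - <<'E'
from bench import get_obs, viewer
from h import *
o=get_obs(); f=viewer.grab_frame("wrist"); s=viewer.grab_frame("scene"); t=viewer.grab_frame("top")
pickle.dump((o,f),open("w6.pkl","wb"));pickle.dump((o,s),open("s6.pkl","wb"));pickle.dump((o,t),open("t6.pkl","wb"))
print({k:np.round(o[k],4).tolist() for k in ("clock","tcp_pos","orientation","joints","grip_width")})
for n,i in (("w",f),("s",s),("t",t)):
  for th in ("tappet","gauge_head"):
    for d in viewer.trace(i,th)[:2]: print(n,th,round(d["score"],2),d["rect"])
a=cv2.resize(f["pixels"][0:300,170:470],(400,400),interpolation=cv2.INTER_CUBIC)
b=cv2.resize(s["pixels"][100:250,210:360],(400,400),interpolation=cv2.INTER_CUBIC)
cv2.imwrite("pics/p6.png",np.hstack([a,b])[:,:,::-1])
E
```

```text
{'clock': 8.8667, 'tcp_pos': [0.5327, -0.0679, 0.2173], 'orientation': [2.4101, 2.0149, 0.0002], 'joints': [0.4227, 0.3077, -0.4968, 1.8741, 0.1723, 1.0017, -0.3258], 'grip_width': 0.0726}
w tappet 0.73 [292.7, 153.6, 333.3, 191.8]
w tappet 0.38 [286.8, 342.4, 318.5, 357.1]
w gauge_head 0.83 [288.5, 3.0, 339.3, 66.6]
w gauge_head 0.26 [358.2, 273.7, 382.3, 314.2]
s tappet 0.75 [306.6, 176.6, 321.0, 200.9]
s gauge_head 0.83 [247.1, 129.0, 287.6, 160.3]
t gauge_head 0.8 [198.8, 176.9, 254.8, 204.9]
t gauge_head 0.29 [209.8, 195.3, 228.1, 206.6]
```

View pics/p6.png

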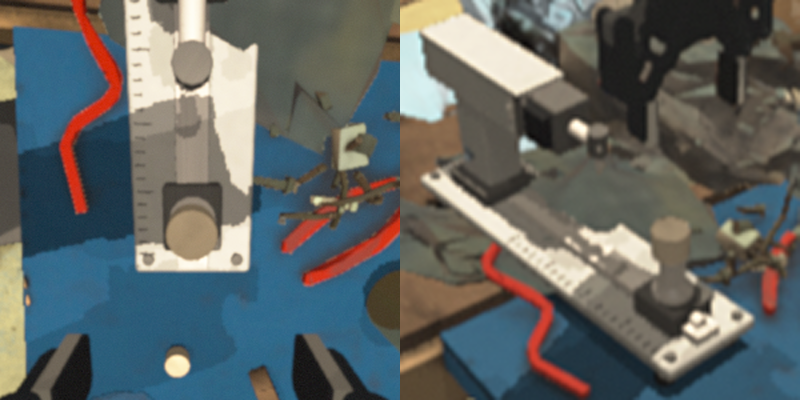

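The tappet stands alone on the anvil, at crop-left (192,232) and crop-right (670,240). The probe boss is at crop-left (191,65). Next I find the head along the axis.

```bash
python3 - <<'E'
from h import *
from itertools import product
W,S,T=[pickle.load(open(n+"6.pkl","rb")) for n in "wst"]
u=np.array([-.1751,-.9845,0]); v=np.array([.9845,-.1751,0]) # gauge x,y
A=np.array([.5362,-.0502,0])
for D in (.07,.08,.09,.1):
    H=A-u*(.05+D)+[0,0,.155]
    box=np.array([H+u*a*.02+v*b+[0,0,c*.022] for a,b,c in product((-1,1),(-.026,.018),(-1,1))])
    bb=lambda c:np.round(np.r_[proj(*c,box).min(0),proj(*c,box).max(0)],1)
    P=H+u*.05
    print(D,"H",H.round(4),"S",bb(S),"T",bb(T),"W probe",proj(*W,[P,P+[0,0,.02]]).round(1).tolist(),"S probe",proj(*S,[P-[0,0,.028]]).round(1).tolist())
# tappet check in wrist & scene
for n,c in (("W",W),("S",S),("T",T)):
    q=proj(*c,cyl(A[0],A[1],.095,.0155,.025)); print(n,"tappet expected",q.min(0).round(1),q.max(0).round(1))
g=T[1]["pixels"]; s=S[1]["pixels"]
cv2.imwrite("pics/p7.png",np.hstack([cv2.resize(s[120:170,240:300],(400,333),interpolation=cv2.INTER_CUBIC),cv2.resize(g[165:215,200:260],(400,333),interpolation=cv2.INTER_CUBIC)])[:,:,::-1])
E
```

```text
0.07 H [0.5572 0.0679 0.155 ] S [259.1 131.7 288.2 164.3] T [214.8 176.2 244.4 207.3] W probe [[314.0, 80.0], [314.0, 77.4]] S probe [[290.8, 167.9]]
0.08 H [0.559  0.0778 0.155 ] S [256.3 129.9 285.3 162.3] T [209.5 175.3 239.4 206.4] W probe [[313.9, 62.4], [314.0, 57.8]] S probe [[287.8, 165.9]]
0.09 H [0.5607 0.0876 0.155 ] S [253.5 128.1 282.4 160.3] T [204.1 174.3 234.4 205.5] W probe [[313.9, 44.3], [314.0, 37.6]] S probe [[284.8, 163.9]]
0.1 H [0.5625 0.0975 0.155 ] S [250.7 126.4 279.5 158.4] T [198.8 173.4 229.3 204.6] W probe [[313.9, 25.6], [313.9, 16.6]] S probe [[281.9, 161.9]]
W tappet expected [294.5 153.4] [333.7 196.6]
S tappet expected [305.4 181. ] [320.6 199.8]
T tappet expected [285.6 196.7] [301.7 214.4]
```

View pics/p7.png

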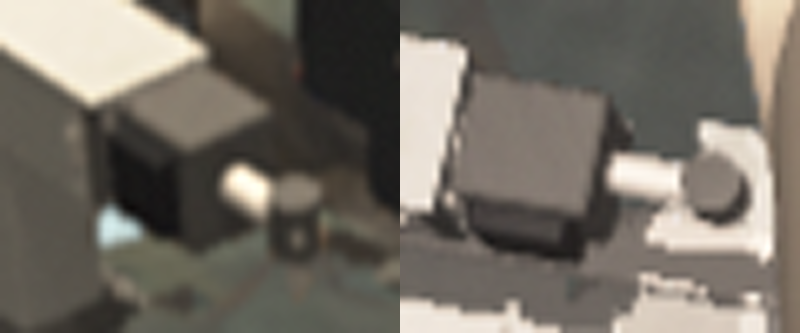

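```bash
python3 - <<'E'
from h import *
from scipy.optimize import least_squares as ls
S,T=[pickle.load(open(n+"6.pkl","rb")) for n in "st"]
A=np.array([.5362,-.0502,0])
pts=[(S,(20,18,22),(280.5,135.5)),(S,(20,-18,22),(267.8,143.3)),(T,(20,18,22),(231.8,179.6)),(T,(20,-18,22),(229.6,197.7)),(T,(-20,18,22),(211.3,175.8)),(T,(-20,-18,22),(208.6,194.6))]
def head(p):
    a=p[2]; u=np.array([np.cos(a),np.sin(a),0]); v=np.array([-u[1],u[0],0]); return np.array([p[0],p[1],.155]),u,v
def fn(p,sel=pts):
    H,u,v=head(p); return np.concatenate([proj(*c,[H+u*l[0]/1e3+v*l[1]/1e3+[0,0,l[2]/1e3]])[0]-px for c,l,px in sel])
y0=np.radians(-100.1)
for sel in (pts,pts[:2],pts[2:]):
    q=ls(lambda p:fn([p[0],p[1],y0],sel),[.56,.08]).x; H,u,v=head([*q,y0]); d=A-[*q,0]
    print(q,"along",d@u-.05,"lat",d@v,"res",fn([*q,y0],sel).round(1))
E
```

```text
[0.55753879 0.08345889] along 0.08532971965721022 lat 0.00243122091161053 res [ 1.4  1.1  0.6 -0.6  0.8  0.  -1.   0.7  0.1  0.2 -1.3  0.1]
[0.55696553 0.08576552] along 0.0875000677323683 lat 0.003400099777170162 res [ 0.4  0.8 -0.4 -0.8]
[0.55799676 0.08280041] along 0.08476175655655903 lat 0.0018648719497902748 res [ 1.1 -0.2 -0.7  0.4  0.5 -0.  -1.  -0.2]
```

Call:
play_rows:
  commands:
    - [[-1, 0.1, 0, -0.02, 0], [-1, 0.25, 0, -0.02, 0], [-1, 0.42, 0, -0.02, 0], [-1, 0.58, 0, -0.02, 0], [-1, 0.7, 0, -0.02, 0], [-1, 0.75, 0, -0.02, 0], [-1, 0.765, 0, -0.02, 0], [-1, 0.765, 0, -0.02, 0], [-1, 0.765, 0, -0.02, 0], [-1, 0.765, 0, -0.02, 0]]

```text
clock: 10.15
tcp_pos: [0.56, 0.0803, 0.2211]
orientation: [2.412, 2.012, -0.002]
contact_force: [0.0, -0.1, 0.0]
grip_width: 0.0854
gripper_force: 0.0
```

```bash
python3 - <<'E'
from bench import get_obs, viewer
from h import *
o=get_obs(); f=viewer.grab_frame("wrist"); s=viewer.grab_frame("scene")
print({k:np.round(o[k],4).tolist() for k in ("clock","tcp_pos","orientation","joints","grip_width","qvel")})
t=np.array(o["tcp_pos"]); M=R.from_rotvec(o["orientation"]).as_matrix()
print("tool yaw",np.degrees(np.arctan2(M[1,0],M[0,0])),"to go",M.T@(np.array([.5595,.083,.133])-t))
cv2.imwrite("pics/p8.png",np.hstack([cv2.resize(f["pixels"][100:400,170:470],(400,400),interpolation=cv2.INTER_CUBIC),cv2.resize(s["pixels"][80:230,210:360],(400,400),interpolation=cv2.INTER_CUBIC)])[:,:,::-1])
E
```

```text
{'clock': 10.15, 'tcp_pos': [0.56, 0.0803, 0.2211], 'orientation': [2.4123, 2.0116, -0.0017], 'joints': [0.1827, 0.3605, -0.5457, 1.8025, 0.2153, 1.0385, -0.6253], 'grip_width': 0.0854, 'qvel': [0.0034, -0.0004, -0.0037, -0.0017, 0.0, -0.0029, -0.0022]}
tool yaw 79.64818505816721 to go [ 0.00272572 -0.00094058  0.08808526]
```

View pics/p8.png

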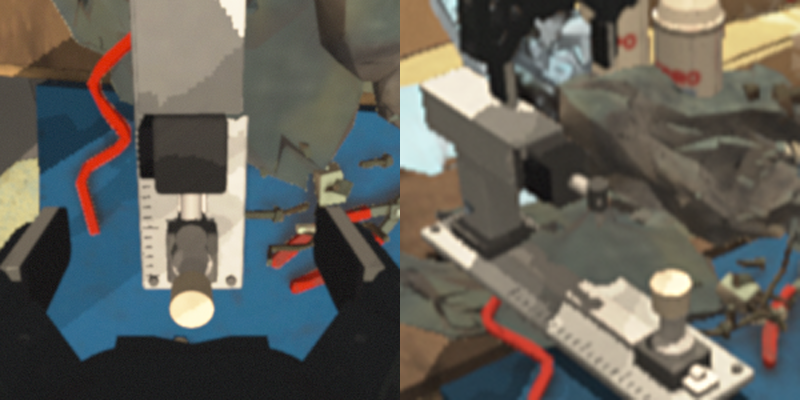

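Wrist (left): the head's top face spans x 154–227 and y 114–193 in the crop, the button is on its left, and the tappet stands at (191,308). Scene (right): the tappet is on the anvil at (670,285). That is the last of my 10 pictures, so from here I use numbers only.

```bash
cat >> h.py <<'E'
def edge(g,a,b):  # strongest transition position along segment a->b (pixels), refined
    n=int(np.hypot(b[0]-a[0],b[1]-a[1])*4); x=np.linspace(a[0],b[0],n); y=np.linspace(a[1],b[1],n)
    p=cv2.remap(g,x[None].astype(np.float32),y[None].astype(np.float32),cv2.INTER_LINEAR)[0].astype(float)
    d=np.abs(np.convolve(p,np.r_[np.ones(4),-np.ones(4)],"same")); i=d[4:-4].argmax()+4
    return round(float(x[i]),1),round(float(y[i]),1),round(float(d[i]/4),1)
E
python3 - <<'E'
from bench import get_obs, viewer
from h import *
o=get_obs(); f=viewer.grab_frame("wrist"); pickle.dump((o,f),open("w8.pkl","wb"))
g=cv2.GaussianBlur(cv2.cvtColor(f["pixels"],cv2.COLOR_RGB2GRAY),(3,3),0)
print("R",[edge(g,(332,y),(352,y)) for y in (200,215,230)]); print("L",[edge(g,(276,y),(300,y)) for y in (200,215,230)]); print("B",[edge(g,(x,232),(x,256)) for x in (298,305,328)]); print("T",[edge(g,(x,175),(x,195)) for x in (298,312,328)])
print(g[215,268:356:2].tolist())
A=[unproj(o,f,p,.177) for p in ((285.5,215),(340.3,215),(313,185.5),(313,244.8))]
M=R.from_rotvec(o["orientation"]).as_matrix(); t=np.array(o["tcp_pos"])
for a in A: print((M.T@(a-t)).round(4))
d=viewer.trace(f,"gauge_head"); print([(round(x["score"],2),x["rect"]) for x in d[:2]])
E
```

```text
R [(340.9, 200.0, 51.2), (340.4, 215.0, 45.2), (340.1, 230.0, 54.5)]
L [(284.6, 200.0, 9.2), (285.1, 215.0, 10.0), (285.3, 230.0, 8.2)]
B [(298.0, 245.6, 42.8), (305.0, 245.6, 40.0), (328.0, 245.6, 48.8)]
T [(298.0, 185.6, 20.8), (312.0, 185.6, 21.5), (328.0, 185.4, 23.0)]
[72, 76, 85, 55, 30, 30, 31, 31, 37, 57, 64, 66, 66, 66, 66, 63, 62, 61, 58, 61, 65, 65, 64, 66, 64, 62, 64, 66, 65, 66, 65, 67, 66, 65, 66, 63, 118, 192, 202, 204, 211, 216, 212, 166]
[ 0.0061 -0.0181  0.0442]
[0.0061 0.0169 0.0442]
[ 0.0256 -0.0005  0.0442]
[-0.0148 -0.0006  0.0443]
[(0.74, [272.3, 186.7, 344.4, 289.9])]
```

Call:
play_rows:
  commands:
    - [[-1, 0.021, -0.004, 0.05, 0], [-1, 0.021, -0.004, 0.13, 0], [-1, 0.021, -0.004, 0.22, 0], [-1, 0.021, -0.004, 0.3, 0], [-1, 0.021, -0.004, 0.37, 0], [-1, 0.021, -0.004, 0.42, 0], [-1, 0.021, -0.004, 0.44, 0], [-1, 0.021, -0.004, 0.44, 0], [-1, 0.021, -0.004, 0.44, 0], [-1, 0.021, -0.004, 0.44, 0]]

```text
clock: 11.18
tcp_pos: [0.5606, 0.0871, 0.1341]
orientation: [2.409, 2.015, 0.002]
contact_force: [0.1, 0.6, 0.5]
grip_width: 0.0855
gripper_force: 0.0
```

```bash
python3 - <<'E'
from bench import get_obs, viewer
from h import *
o=get_obs(); f=viewer.grab_frame("wrist"); pickle.dump((o,f),open("w9.pkl","wb"))
print({k:np.round(o[k],4).tolist() for k in ("clock","tcp_pos","orientation","contact_force")})
g=cv2.GaussianBlur(cv2.cvtColor(f["pixels"],cv2.COLOR_RGB2GRAY),(3,3),0)
M=R.from_rotvec(o["orientation"]).as_matrix(); t=np.array(o["tcp_pos"])
H=t+M@[0,-.0,0]; H=np.array([H[0],H[1],.177])
print("expected edges px",proj(o,f,[H+M@[0,.018,0],H-M@[0,.018,0],H-M@[.02,0,0],H+M@[.02,0,0]]).round(1).tolist())
y=int(proj(o,f,[H])[0,1]); print(y,g[y,240:390:3].tolist()); print(g[y-70:y+70:3,313].tolist())
E
```

```text
{'clock': 11.1833, 'tcp_pos': [0.5606, 0.0871, 0.1341], 'orientation': [2.4094, 2.015, 0.0021], 'contact_force': [0.0846, 0.5505, 0.5127]}
expected edges px [[361.8, 308.5], [266.7, 308.6], [314.3, 351.5], [314.3, 261.1]]
308 [72, 74, 74, 48, 21, 20, 21, 20, 21, 36, 47, 46, 46, 47, 47, 47, 47, 47, 48, 47, 48, 48, 47, 47, 47, 48, 48, 47, 47, 48, 46, 48, 47, 47, 46, 47, 47, 47, 47, 47, 143, 202, 69, 51, 55, 50, 52, 54, 58, 60]
[123, 122, 124, 123, 125, 124, 123, 117, 86, 51, 46, 49, 48, 50, 49, 48, 47, 48, 47, 48, 48, 48, 48, 47, 48, 47, 47, 46, 48, 46, 47, 47, 47, 48, 47, 47, 47, 46, 46, 70, 53, 26, 28, 28, 28, 27, 27]
```

Gripper centred on the head within 1 mm. Squeezing.

Call:
play_rows:
  commands:
    - [[1, 0, 0, 0, 0], [1, 0, 0, 0, 0], [1, 0, 0, 0, 0], [1, 0, 0, 0, 0], [1, 0, 0, 0, 0], [1, 0, 0, 0, 0], [1, 0, 0, 0, 0], [1, 0, 0, 0, 0], [1, 0, 0, 0, 0], [1, 0, 0, 0, 0]]
  grip_force: 40

```text
clock: 12.07
tcp_pos: [0.5605, 0.0868, 0.1339]
orientation: [2.409, 2.015, 0.001]
contact_force: [-0.1, 0.3, 5.8]
grip_width: 0.0355
gripper_force: 49.7
```

Call:
play_rows:
  commands:
    - [[1, -0.03, 0, 0, 0], [1, -0.08, 0, 0, 0], [1, -0.13, 0, 0, 0], [1, -0.18, 0, 0, 0], [1, -0.23, 0, 0, 0], [1, -0.28, 0, 0, 0], [1, -0.32, 0, 0, 0], [1, -0.35, 0, 0, 0], [1, -0.37, 0, 0, 0], [1, -0.38, 0, 0, 0], [1, -0.38, 0, 0, 0], [1, -0.38, 0, 0, 0]]

```text
clock: 13.07
tcp_pos: [0.547, 0.0111, 0.1338]
orientation: [2.409, 2.014, 0.002]
contact_force: [4.0, 2.2, 5.4]
grip_width: 0.0355
gripper_force: 49.8
```

```bash
cat > meas.py <<'E'
from bench import get_obs, viewer
from h import *
import sys
o=get_obs()
print({k:np.round(o[k],4).tolist() for k in ("clock","tcp_pos","orientation","contact_force","grip_width","gripper_force")})
for n in ("scene","top","wrist"):
    f=viewer.grab_frame(n); pickle.dump((o,f),open(sys.argv[1]+n+".pkl","wb"))
    for th in ("gauge_head","tappet","probe_tip"):
        try:
            for d in viewer.trace(f,th)[:2]: print(n,th,round(d["score"],2),d["rect"])
        except Exception as e: print(n,th,e)
E
python3 meas.py m1; python3 - <<'E'
from h import *
o,f=pickle.load(open("m1top.pkl","rb")); a,b=pickle.load(open("m1scene.pkl","rb")); w=pickle.load(open("m1wrist.pkl","rb"))
A=np.array([.5362,-.0502,0])
print("tappet top/probe exp: scene",proj(a,b,[A+[0,0,.12],A+[0,0,.127]]),"wrist",proj(*w,[A+[0,0,.12]]))
g=cv2.cvtColor(b["pixels"],cv2.COLOR_RGB2GRAY)
print("scene patch cols 296..328 rows 156..204")
for r in range(150,204,2): print(r,g[r,286:328].tolist())
E
```

```text
{'clock': 13.0667, 'tcp_pos': [0.547, 0.0111, 0.1338], 'orientation': [2.4095, 2.0142, 0.0018], 'contact_force': [4.0492, 2.1584, 5.359], 'grip_width': 0.0355, 'gripper_force': 49.8205}
scene gauge_head 0.8 [253.8, 131.4, 311.9, 176.0]
scene tappet 0.56 [303.5, 179.9, 321.5, 199.4]
scene tappet 0.45 [350.3, 256.5, 360.9, 272.7]
scene probe_tip 0.73 [254.3, 135.1, 310.1, 176.9]
top tappet 0.7 [412.9, 230.5, 441.1, 256.6]
top tappet 0.65 [354.5, 227.6, 365.0, 237.8]
wrist gauge_head 0.92 [265.8, 24.8, 365.1, 357.9]
wrist probe_tip 0.64 [265.4, 22.8, 361.1, 356.7]
tappet top/probe exp: scene [[312.96089716 185.57670778]
 [312.95393904 182.85399694]] wrist [[314.20773438 337.37498191]]
scene patch cols 296..328 rows 156..204
150 [30, 31, 38, 45, 47, 46, 45, 46, 44, 46, 46, 46, 45, 47, 45, 48, 59, 72, 56, 45, 44, 46, 49, 51, 52, 52, 56, 67, 69, 68, 69, 80, 94, 104, 106, 107, 107, 104, 103, 98, 97, 98]
152 [29, 33, 42, 47, 46, 46, 46, 45, 47, 47, 46, 46, 46, 48, 49, 47, 49, 45, 41, 46, 46, 45, 46, 45, 46, 46, 47, 54, 64, 72, 70, 64, 62, 66, 83, 108, 107, 98, 97, 96, 92, 88]
154 [30, 34, 44
[... 4038 characters left out ...]
2, 167, 146, 122, 109, 101, 100, 109, 113, 114, 116, 117, 117, 118, 117, 116, 110, 96, 94, 98, 95, 94, 88, 86, 85, 83, 82]
198 [98, 97, 97, 98, 97, 100, 103, 118, 130, 121, 114, 111, 115, 117, 117, 152, 211, 221, 219, 209, 185, 126, 101, 109, 117, 119, 119, 118, 115, 109, 106, 82, 62, 51, 49, 49, 48, 48, 49, 50, 48, 52]
200 [99, 98, 99, 98, 97, 97, 97, 98, 100, 97, 96, 95, 95, 101, 140, 199, 221, 222, 223, 225, 216, 141, 94, 96, 100, 101, 100, 102, 101, 97, 93, 75, 58, 55, 67, 74, 76, 72, 74, 85, 87, 87]
202 [97, 99, 99, 99, 98, 98, 99, 99, 98, 98, 98, 96, 111, 166, 212, 223, 219, 217, 211, 196, 180, 126, 96, 97, 102, 103, 101, 99, 102, 99, 111, 148, 160, 130, 99, 87, 89, 90, 90, 90, 91, 91]
```

Consensus draw-out is about 86 mm, relative within each camera. It is now at about 77 mm, so I draw 9 mm more and then verify by scene columns.

Call:
play_rows:
  commands:
    - [[1, -0.01, 0, 0, 0], [1, -0.025, 0, 0, 0], [1, -0.038, 0, 0, 0], [1, -0.045, 0, 0, 0], [1, -0.045, 0, 0, 0], [1, -0.045, 0, 0, 0], [1, -0.045, 0, 0, 0]]

```text
clock: 14.25
tcp_pos: [0.5456, 0.0025, 0.1338]
orientation: [2.409, 2.014, 0.002]
contact_force: [4.0, 2.1, 5.0]
grip_width: 0.0358
gripper_force: 49.7
```

```bash
python3 meas.py m2 | head -1; python3 - <<'E'
from h import *
I=lambda n:cv2.cvtColor(pickle.load(open(n+".pkl","rb"))[1]["pixels"],cv2.COLOR_RGB2GRAY)
g=I("m2scene"); s6=I("s6"); s0=I("scene")
print("boss/tappet now")
for r in range(166,206,2): print(r,g[r,298:326].tolist())
print("s6 tappet/post")
for r in range(178,214,3): print(r,s6[r,298:328].tolist())
print("s0 post")
for r in range(192,214,3): print(r,s0[r,298:328].tolist())
E
```

```text
{'clock': 14.25, 'tcp_pos': [0.5456, 0.0025, 0.1338], 'orientation': [2.4093, 2.0145, 0.0023], 'contact_force': [4.0406, 2.0784, 5.0365], 'grip_width': 0.0358, 'gripper_force': 49.7092}
boss/tappet now
166 [48, 71, 96, 121, 161, 186, 203, 217, 211, 147, 103, 99, 102, 108, 111, 111, 111, 108, 114, 103, 71, 52, 48, 48, 48, 50, 50, 49]
168 [44, 48, 58, 75, 95, 120, 145, 171, 177, 111, 74, 85, 101, 105, 104, 98, 85, 78, 101, 111, 112, 103, 86, 65, 57, 51, 47, 50]
170 [45, 45, 43, 43, 45, 55, 76, 102, 113, 72, 43, 47, 55, 56, 55, 54, 50, 65, 95, 103, 105, 104, 105, 104, 107, 98, 88, 71]
172 [43, 46, 52, 62, 79, 88, 94, 99, 95, 63, 45, 46, 54, 73, 81, 62, 54, 77, 98, 103, 104, 101, 103, 102, 107, 109, 106, 103]
174 [72, 83, 93, 97, 100, 100, 97, 97, 92, 62, 45, 45, 56, 81, 93, 67, 52, 72, 97, 104, 104, 102, 101, 100, 96, 78, 57, 47]
176 [91, 92, 92, 92, 92, 94, 95, 96, 95, 85, 65, 54, 53, 54, 58, 58, 66, 88, 104, 107, 106, 104, 103, 103, 100, 91, 77, 71]
178 [88, 89, 90, 91, 92, 93, 95, 98, 100, 102, 102, 100, 90, 87, 91, 102, 106, 108, 108, 107, 106, 104, 103, 102, 101, 100, 96, 93]
180 [
[... 3967 characters left out ...]
6, 232, 151, 97, 97, 98, 98, 98, 98, 103, 99, 104, 123, 113, 87, 80, 83, 86, 88, 88, 90, 89, 89]
204 [249, 249, 250, 250, 248, 235, 217, 197, 162, 116, 100, 103, 108, 108, 109, 105, 102, 100, 124, 187, 226, 230, 217, 186, 129, 83, 64, 71, 80, 84]
207 [243, 226, 187, 143, 123, 125, 154, 183, 169, 153, 133, 123, 119, 110, 118, 122, 132, 174, 197, 212, 217, 211, 160, 157, 194, 212, 212, 197, 153, 108]
210 [70, 88, 110, 123, 126, 119, 102, 142, 202, 230, 231, 228, 226, 224, 228, 226, 221, 216, 213, 201, 175, 131, 119, 122, 122, 121, 127, 144, 183, 228]
213 [83, 43, 45, 52, 69, 90, 108, 116, 115, 109, 113, 119, 124, 125, 125, 127, 123, 109, 101, 100, 113, 121, 122, 118, 107, 90, 69, 49, 117, 223]
```

```bash
python3 - <<'E'
from h import *
u=np.array([-.1751,-.9845,0]); v=np.array([.9845,-.1751,0]); A=np.array([.5362,-.0502,0])
for n,r0,r1 in (("w3",80,162),("w6",120,215),("w8",270,345)):
    o,f=pickle.load(open(n+".pkl","rb")); g=cv2.cvtColor(f["pixels"],cv2.COLOR_RGB2GRAY)
    print(n,"center col",[int(x) for x in g[r0:r1,314]])
    for dv in (-.0215,.0215):
        c=int(round(proj(o,f,[A+v*dv+[0,0,.056]])[0,0])); print(" carriage side col",c,[int(x) for x in g[r0:r1,c]])
    print(" exp carriage back/front",proj(o,f,[A-u*.022+[0,0,.056],A+u*.022+[0,0,.056]])[:,1].round(1),"anvil disc back/front",proj(o,f,[A-u*.0125+[0,0,.095],A+u*.0125+[0,0,.095]])[:,1].round(1),"tappet top back/front, base front",proj(o,f,[A-u*.0155+[0,0,.12],A+u*.0155+[0,0,.12],A-u*.0155+[0,0,.095]])[:,1].round(1),"plate front edge r0",r0)
    m=int(proj(o,f,[A+[0,0,.12]])[0,1]); print(" row",m,"cols 270..360",[int(x) for x in g[m,270:360]])
E
```

```text
w3 center col [148, 150, 149, 149, 150, 148, 150, 139, 114, 82, 67, 66, 69, 70, 70, 69, 72, 80, 105, 123, 130, 135, 134, 136, 146, 156, 160, 159, 161, 160, 157, 157, 157, 157, 155, 157, 156, 155, 155, 155, 155, 154, 153, 155, 157, 155, 156, 152, 154, 153, 151, 152, 152, 151, 150, 142, 128, 102, 72, 58, 59, 64, 65, 62, 61, 64, 90, 114, 128, 131, 130, 132, 131, 135, 133, 135, 143, 148, 151, 152, 150, 150]
 carriage side col 293 [143, 142, 130, 124, 120, 122, 121, 118, 114, 100, 84, 70, 67, 65, 65, 65, 65, 66, 66, 66, 66, 65, 66, 69, 71, 69, 68, 70, 70, 71, 70, 68, 69, 70, 70, 73, 73, 77, 74, 73, 74, 73, 72, 74, 76, 79, 81, 84, 83, 81, 82, 81, 81, 84, 82, 84, 83, 86, 84, 86, 86, 88, 85, 86, 93, 107, 115, 118, 120, 119, 119, 119, 117, 117, 121, 121, 118, 120, 119, 123, 123, 119]
 carriage side col 341 [230, 230, 230, 229, 229, 229, 229, 226, 216, 178, 129, 101, 94, 102, 108, 110, 111, 114, 115, 118, 120, 121, 122, 120, 121, 120, 116, 113, 103, 102, 107, 113, 114, 112, 113, 114, 113, 118, 115, 114, 120, 132, 135, 140, 138, 130, 114, 93, 87, 85, 85, 87, 91, 87, 83, 83, 82, 82, 81, 79, 81, 
[... 3696 characters left out ...]
234, 225, 182, 130, 99, 93, 95, 93, 95, 94, 95, 98, 97, 94, 95, 97, 96, 97, 95, 95, 92, 94, 94, 91, 97, 94, 95, 92, 95, 94, 91]
 exp carriage back/front [276.6 310.1] anvil disc back/front [305.4 326.1] tappet top back/front, base front [319.2 346.5 302.8] plate front edge r0 270
 row 333 cols 270..360 [95, 95, 97, 95, 93, 94, 94, 94, 94, 92, 94, 93, 96, 96, 97, 94, 94, 95, 96, 95, 96, 95, 95, 95, 94, 97, 120, 176, 225, 234, 236, 236, 236, 236, 236, 236, 235, 235, 234, 234, 238, 239, 242, 244, 245, 246, 247, 247, 247, 248, 248, 248, 248, 248, 248, 248, 248, 249, 247, 233, 169, 111, 91, 95, 95, 96, 95, 96, 96, 94, 95, 94, 96, 96, 94, 93, 97, 95, 93, 96, 91, 93, 95, 95, 91, 93, 94, 93, 91, 94]
```

```bash
python3 - <<'E'
from h import *
o,f=pickle.load(open("top.pkl","rb")); g=cv2.cvtColor(f["pixels"],cv2.COLOR_RGB2GRAY)
u=np.array([-.1751,-.9845,0]); v=np.array([.9845,-.1751,0]); A=np.array([.5362,-.0502,0])
def prof(P,Q,n=41):
    L=np.linspace(0,1,n)[:,None]; X=proj(o,f,P+(Q-P)*L).astype(np.float32)
    return cv2.remap(g,X[:,0],X[:,1],cv2.INTER_LINEAR).ravel().tolist()
Z=lambda z:np.array([0,0,z])
print("anvil disc along, -20..20 mm step1 at z .095"); print(prof(A-u*.02+Z(.095),A+u*.02+Z(.095)))
print("across"); print(prof(A-v*.02+Z(.095),A+v*.02+Z(.095)))
for D in (.085,):
    H=A-u*(.05+D)
    for dv in (-.008,0,.008): print("head along z.177, -30..30 step1.5, dv",dv); print(prof(H-u*.03+v*dv+Z(.177),H+u*.03+v*dv+Z(.177)))
    B=H+u*.05
    print("boss across/along z .17 -20..20"); print(prof(B-v*.02+Z(.17),B+v*.02+Z(.17))); print(prof(B-u*.02+Z(.17),B+u*.02+Z(.17)))
E
```

```text
anvil disc along, -20..20 mm step1 at z .095
[126, 138, 143, 141, 142, 147, 169, 210, 240, 249, 253, 254, 254, 254, 254, 254, 254, 254, 254, 254, 254, 254, 254, 254, 254, 254, 254, 254, 254, 254, 253, 230, 201, 197, 200, 185, 166, 154, 141, 138, 144]
across
[204, 196, 169, 140, 128, 114, 161, 214, 237, 250, 254, 254, 254, 254, 254, 254, 254, 254, 254, 254, 254, 254, 254, 254, 254, 253, 253, 253, 253, 252, 250, 239, 222, 217, 220, 227, 236, 239, 239, 239, 240]
head along z.177, -30..30 step1.5, dv -0.008
[239, 238, 232, 212, 128, 125, 138, 133, 134, 135, 135, 135, 135, 134, 135, 135, 135, 136, 137, 137, 138, 139, 138, 137, 135, 136, 138, 138, 139, 139, 126, 98, 61, 83, 144, 192, 212, 215, 216, 219, 222]
head along z.177, -30..30 step1.5, dv 0
[239, 238, 234, 208, 146, 127, 131, 134, 133, 132, 133, 133, 134, 135, 135, 135, 135, 135, 136, 135, 135, 136, 135, 137, 137, 137, 138, 138, 137, 135, 123, 99, 61, 85, 143, 193, 207, 208, 207, 210, 213]
head along z.177, -30..30 step1.5, dv 0.008
[238, 237, 234, 193, 124, 101, 119, 134, 132, 133, 133, 133, 133, 134, 133, 133, 132, 132, 134, 135, 135, 135, 137, 137, 136, 135, 136, 138, 139, 137, 125, 95, 63, 59, 65, 78, 102, 94, 94, 95, 95]
boss across/along z .17 -20..20
[207, 231, 239, 238, 234, 228, 198, 157, 109, 67, 87, 112, 130, 148, 146, 145, 144, 143, 141, 140, 140, 140, 139, 140, 141, 151, 170, 192, 215, 226, 229, 231, 233, 226, 214, 169, 114, 98, 96, 96, 97]
[241, 240, 240, 236, 236, 239, 238, 239, 227, 185, 153, 140, 135, 136, 137, 136, 137, 138, 139, 139, 140, 141, 142, 143, 142, 137, 115, 114, 157, 192, 220, 237, 241, 242, 241, 241, 240, 240, 240, 240, 240]
```

Draw-out by each measure: top camera 87.1 mm, scene columns 88.6 mm, wrist about 88 mm. It is now at 85.6 mm, so I draw 2.2 mm more.

Call:
play_rows:
  commands:
    - [[1, -0.006, 0, 0, 0], [1, -0.011, 0, 0, 0], [1, -0.011, 0, 0, 0], [1, -0.011, 0, 0, 0], [1, -0.011, 0, 0, 0], [1, -0.011, 0, 0, 0]]

```text
clock: 15.35
tcp_pos: [0.5452, 0.0004, 0.1338]
orientation: [2.409, 2.015, 0.002]
contact_force: [4.2, 2.8, 5.0]
grip_width: 0.0354
gripper_force: 49.7
```

```bash
python3 meas.py m3 | head -1; python3 - <<'E'
from h import *
I=lambda n:cv2.cvtColor(pickle.load(open(n+".pkl","rb"))[1]["pixels"],cv2.COLOR_RGB2GRAY)
a,b=I("m2scene"),I("m3scene")
for r in (172,174,178,180): print(r,b[r,302:322].tolist())
# anvil disc & boss columns by profile centroid in s0/s6
s0=I("scene")
for r in range(193,200): print(r,s0[r,302:322].tolist())
E
```

```text
{'clock': 15.35, 'tcp_pos': [0.5452, 0.0004, 0.1338], 'orientation': [2.4092, 2.0146, 0.0024], 'contact_force': [4.161, 2.7891, 4.983], 'grip_width': 0.0354, 'gripper_force': 49.6617}
172 [57, 76, 82, 94, 100, 92, 60, 44, 48, 53, 63, 63, 54, 60, 86, 101, 104, 101, 103, 103]
174 [94, 99, 97, 97, 98, 94, 63, 45, 46, 64, 91, 84, 60, 53, 76, 99, 105, 103, 101, 99]
178 [91, 94, 96, 97, 100, 101, 102, 99, 86, 79, 81, 83, 93, 104, 108, 107, 106, 104, 103, 102]
180 [91, 93, 95, 97, 100, 100, 99, 98, 95, 95, 98, 101, 105, 102, 103, 104, 106, 106, 106, 105]
193 [234, 233, 224, 197, 184, 230, 253, 253, 252, 252, 252, 252, 253, 252, 244, 190, 119, 95, 97, 98]
194 [232, 234, 233, 232, 237, 250, 253, 252, 251, 251, 251, 250, 251, 252, 253, 245, 157, 99, 98, 100]
195 [232, 233, 233, 235, 242, 251, 252, 251, 250, 250, 249, 249, 250, 252, 254, 253, 173, 100, 98, 101]
196 [232, 232, 233, 229, 227, 248, 252, 252, 251, 251, 251, 251, 252, 253, 254, 242, 150, 92, 93, 93]
197 [230, 231, 233, 226, 202, 226, 249, 252, 252, 251, 252, 252, 253, 253, 246, 185, 104, 69, 72, 71]
198 [230, 230, 232, 231, 208, 174, 206, 231, 236, 244, 247, 244, 239, 230, 187, 114, 63, 48, 49, 48]
199 [230, 230, 231, 235, 225, 148, 124, 148, 163, 186, 192, 184, 162, 139, 110, 69, 47, 47, 53, 54]
```

Scene columns now agree: the boss is at 311.8 and the rod at 311.6, against the anvil disc at 311.6–311.95. The arm is still and the button is squeezed (35.4 mm), so I hand in.

```bash
python3 -c "
from bench import get_obs,viewer,r
import numpy as np
o=get_obs();print(np.round(o['qvel'],4),o['grip_width'])
print(r.hand_in())"
```

```text
[-0.0013  0.0006 -0.0009 -0.0009  0.0011  0.0022 -0.0001] 0.035595591319508436
the job is handed in; nothing more can be done
None
```

Job handed in: the tappet stands on the anvil about 1.5–2 mm off centre (towards the sleeve), and the arm is held still with the button squeezed, drawn out about 88 mm with the probe over the anvil's axis to within about 1–2 mm by the camera measurements; the result was not reported back.

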